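Feel for the release notch and free the sanded board

ROBOT

A 6-joint arm with a two-finger parallel gripper is mounted at the origin on the work surface. World frame = base frame: x ahead of the robot, y to its left, z up, the work surface at z = 0. Lengths are in m, angles in rad, forces in N, time in s.
With the tool pointing down it reaches from about 0.35 to 0.925 m from the base axis. Payload 6.4 kg.
Tool frame: the origin (TCP) lies at the very end of the fingers, on their centre line; the grasp point (between the pads) lies 19 mm behind it; x points along the fingers, z is the direction in which the jaws open and shut, and the axes are right-handed (so a half turn about x gives the same grasp; the last joint's range is limited). The gripper opens to 85 mm and grips with 20 to 120 N. Pads are 22 mm wide; open, the fingers measure 114 mm over their backs; the gripper's body (76 mm by 85 mm) begins 54 mm behind the grasp point. The pads swing forward as they close: fully open they stand 13 mm farther back than shut.
Start: joints at [-1.345, 0.245, 1.558, -0, 1.339, -0.174], TCP at [0.253, -0.599, 0.231] pointing down, gripper open.
Joint ranges: [-3.13, 3.13], [-1.02, 2.26], [0.13, 2.54], [-0.95, 4.09], [0.21, 2.88], [-2.74, 2.74]. Speed limits (rad/s): [2.57, 2.57, 3.14, 3.14, 3.14, 3.14].

INTERFACE

Orientations are given as a rotation vector (axis times angle).
In Python, from cell import ctrl gives the robot as it stands. The module is installed in compiled form; this text tells all that it offers.
- The arm moves only by the shell command python3 -m pendant 'ROWS' [FORCE]. ROWS is text: rows parted by semicolons, each of 7 numbers parted by spaces: the shift along the tool's x, y, z in mm, then the turn, a rotation vector about the tool's x, y, z in degrees, then the closure in counts, from 0 (fully open) to 255 (shut). In form: dx dy dz wx wy wz claw; .... A call has 1 to 8 rows; each row shifts and turns the pose as measured when the row begins, along the tool's axes as they then stand; what a row does not reach is not made up. A row lasts 1/8 s, in which the tool goes at most 62.5 mm and 10.7 degrees, less where a joint would pass 70% of its speed; a pose out of reach is approached as far as the arm can. A call is refused whole if a number of a shift passes 62.5 or a number of a turn 10.7, either way. A call with a gripper value outside its range is refused whole. The fingers move at their own pace and stop on an object; FORCE is the grip in N (left out, the last holds). Time passes only in rows, so rows that do not move let the fingers close. It gives the time, the measured TCP pose, the force and the opening at its end, in the units of the state.
- ctrl.observe(): the state, without advancing time (a new reading comes with each control period).
- ctrl.capture(name): name is "scene" or "top" or "wrist"; returns the picture (420x560x3 uint8, red, green, blue); there is no depth.
- ctrl.camera_model(name): a dict with "K" (3x3 intrinsics, pixels), "R" (3x3) and "t" (3): a world point X has camera coordinates R X + t. Camera axes: x right, y down, z forward; pixel columns grow to the right and rows downward; lengths in m; the calibration is good to about 2 mm. A picture is of the moment at which its call begins: read the wrist's pose just before it. camera_model takes no time and is no camera call; for the wrist camera it gives the pose at the moment of the call.
- ctrl.sign_off(): hands the job in, once; it reports no verdict.
Trained networks look in the newest picture that a camera, given by its name, has taken for a name from the list of things; names that differ only in an ending like _2 or _b are one class to them, and where a whole thing is asked for, a point or a joint stands for the part that bears it (a point fixed in the world has none). Each returns a list of dicts, best first, with "conf" (0 to 1); they miss things now and then, are a little off and sometimes report something else, mostly with a low value. They report only what shows in the picture. A call takes as long as a camera call. They do not tell look-alikes from the thing itself.
- ctrl.look_for(camera, thing): "box" ([left, top, right, bottom] in pixels, round what is visible of it).
The state is a dict: "time": time; "q": joint angles; "joint_vel": joint speeds; "effort": joint torques, N m; "position": TCP position; "orientation": TCP orientation; "force": force on the tool from outside, world axes, zero at the start; "wrist_torque": the same for the moment, N m; "grip_width": opening from 0.0 (shut) to 1.0 (fully open).
Only numpy, scipy, OpenCV 4.12 (cv2) and the standard library are available. Lean on these libraries where they do the work, as an engineer would, in place of code of your own. Each camera call takes 0.05 s, during which the arm holds its last target.

TASK

Free the sanded board's clamp: put a fingertip on the blue end of the fence's top edge and run it along the edge until it finds the hidden notch, then press the release bar inside the notch fully down with the fingertip so that the jaw backs off, and move clear. Leave the board and everything else lying where it is; nothing is to be picked up.

Things in the scene. Friction and masses are not known exactly. Their poses are not given: they have to be found in the camera images.
- fence: Wooden fence of a board-sanding jig, fixed: a straight bar 400 mm long, 40 mm thick, its flat top edge 75 mm above the table. Origin: on the table under its middle; y runs along the fence (blue end at +160 to +200 mm), x across it away from the robot, z up. The jig's 12 mm plywood base, board and jaw lie on its +x side, to x = +240 mm.
- edge (a point): Middle of the part of the fence's top edge that holds the notch (75 mm high, y = -40 mm in the fence's frame). One 48 mm long notch, cut right across the fence and open on both sides, lies somewhere between y = -160 and +80 mm; where differs each time and must be felt. It is the fence's wood colour. Two dark stains on the edge are flush, not notches.
- start_end: Blue-painted last 40 mm of the fence, flush with the rest of its top edge (75 mm high). Its frame is the same as the fence's (origin under the fence's middle); the paint covers y = +160 to +200 mm.
- plain_stretch: Unpainted, unmarked length of the fence's top edge between the blue end and where the notch may be: y = +80 to +115 mm in the same frame as the fence, flush, 75 mm high.
- release_bar (a joint): Wooden release bar that runs hidden inside the fence under the top edge and is bare only in the notch, where its top lies 12.5 mm below the edge (62.5 mm above the table). Value in m: 0 up, 0.008 pressed fully down (end stop). It slides straight down, takes about 6 N (slowly pressed), has no spring and stays where it is left.
- jaw (a joint): Clamping jaw, dark wood 24 x 240 mm with a cork face, on the far side of the board. Linked to the release bar: it backs away from the board by twice the bar's movement. Value in m: 0 clamped, 0.016 fully released.
- board_center (a point): Centre of the loose sanded board, 140 x 260 x 20 mm, pale with a dark inlay, lying on the jig's base between fence and jaw, 12 to 32 mm above the table. The sanding block lies on it.
- sanding_block: Cork sanding block, 60 x 100 x 28 mm, red underside, lying loose on the board. Origin: centre of its underside.
- glue: White glue bottle, 60 mm across, 170 mm tall. Origin: centre of its underside.
- screw_jar: Glass jar with dark lid, 72 mm across, 85 mm tall. Origin: centre of its underside.
- mallet: Hammer with a wooden handle, lying on the table to the left of the jig. Origin: on the table, near its middle.
- offcut: Pale wood offcut, 50 x 130 x 22 mm. Origin: centre of its underside.
- ear_defenders: Black and red ear defenders with a steel headband, lying flat, about 175 x 200 x 40 mm. Origin: on the table between the cups.
- sander: Green and black round hand sander, 130 mm across, 127 mm tall. Origin: centre of its pad's underside.
Not all that is in view belongs to the job. Leave any turquoise look-alike of the sanding_block alone.

How it is judged:
By the outcome, as a careful person would: the job done as asked, in the order asked, and still so for the second after the job is handed in, with the robot touching nothing.
It also fails if it takes over 64 s, if anything falls off the work surface, if the arm or the gripper's body presses on something with over 40 N, if the wrist force passes 120 N, or if a joint passes its speed limit or range.

## Working session

There is one attempt and no reset: what is moved stays moved. The work goes in short steps, Python scripts to look and compute and a shell command to move; the robot and the scene stay as the last step left them, time stands still between calls to the robot, and variables do not carry over. Pictures are saved under pics/ and viewed, and the job is handed in when it is done.

```bash
mkdir -p pics; python3 - <<'E'
from cell import ctrl
import cv2,numpy as np
s=ctrl.observe(); print(s)
for c in ["scene","top"]:
    im=ctrl.capture(c); cv2.imwrite(f"pics/{c}0.png",im[:,:,::-1])
    m=ctrl.camera_model(c); print(c,m)
    for t in ["fence","start_end","jaw","sanding_block"]:
        print(t,[(np.round(d["box"]),round(d["conf"],2)) for d in ctrl.look_for(c,t)][:3])
E
```

```text
{'time': 0.0, 'q': array([-1.34514147e+00,  2.45775684e-01,  1.55897155e+00,  1.09672303e-05,
        1.33867565e+00, -1.74087696e-01]), 'joint_vel': array([ 0.0003787 , -0.00066933, -0.00087056, -0.00013928,  0.00170691,
        0.00055787]), 'effort': array([ 7.44346016e-04, -4.29509783e+01, -3.26124287e+01, -1.47447049e-04,
        5.40531080e-03, -2.47324934e-06]), 'position': array([ 0.25286266, -0.59822353,  0.23022769]), 'orientation': array([ 0.91112326,  1.37355144, -0.90903495]), 'force': array([ 0.46840655,  0.15624972, -0.80238669]), 'wrist_torque': array([0.00582647, 0.0447712 , 0.00678433]), 'grip_width': 1.0018386453937052}
scene {'K': array([[447.37491359,   0.        , 269.55999653],
       [  0.        , 447.37491359, 210.9375452 ],
       [  0.        ,   0.        ,   1.        ]]), 'R': array([[ 0.69898083,  0.71498457,  0.01492871],
       [ 0.61673863, -0.59210369, -0.51869711],
       [-0.36202109,  0.37176644, -0.85482773]]), 't': array([-0.32796055, -0.25978651,  1.37582794])}
fence [(array([209., 174., 399., 360.]), 0.72)]
start_end [(array([316., 176., 337
[... 274 characters left out ...]
.        , 538.12060126, 209.83319773],
       [  0.        ,   0.        ,   1.        ]]), 'R': array([[-0.02838209, -0.99958737, -0.00442064],
       [-0.99638486,  0.02864486, -0.07997923],
       [ 0.08007286,  0.00213468, -0.99678673]]), 't': array([0.01472855, 0.48806962, 1.3796126 ])}
fence [(array([190., 103., 358., 216.]), 0.69), (array([222., 133., 323., 192.]), 0.28)]
start_end [(array([199., 192., 212., 210.]), 0.57), (array([ 59.,  98., 127., 167.]), 0.39)]
jaw [(array([229., 126., 323., 139.]), 0.93), (array([418., 129., 452., 158.]), 0.67)]
sanding_block [(array([274., 231., 312., 271.]), 0.89), (array([253., 151., 297., 178.]), 0.77), (array([375., 180., 412., 225.]), 0.76)]
```

View pics/scene0.png

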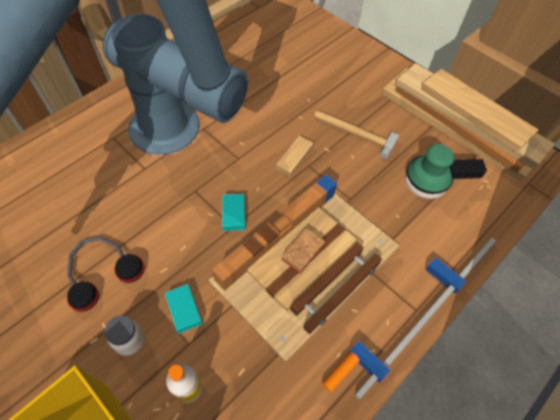

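View pics/top0.png

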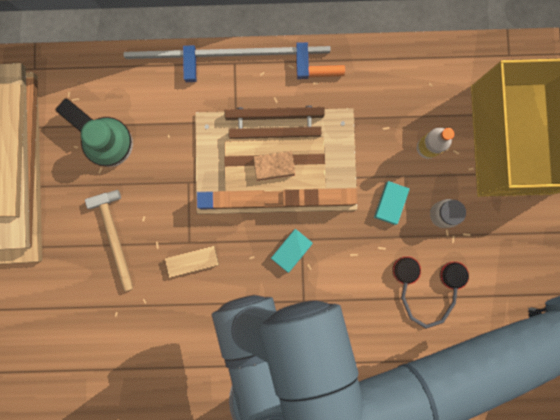

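```bash
python3 - <<'E'
import cv2
im=cv2.imread("pics/top0.png")[90:230,180:380]
cv2.imwrite("pics/topz.png",cv2.resize(im,None,fx=4,fy=4,interpolation=cv2.INTER_CUBIC))
E
```

```text
(no output)
```

View pics/topz.png

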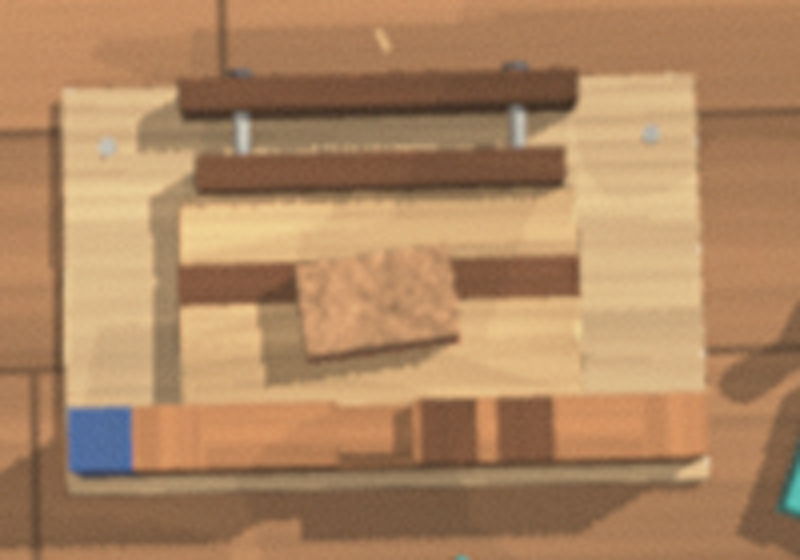

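The top view (4x zoom of cols 180–380, rows 90–230) shows the blue end at about (70–132, 408–472) and the right end at x≈707. The stains are at 418–476 and 498–552. The edge shows a step at about 335–415, which may be the notch. I'll work out the fence's frame next.

```bash
cat > h.py <<'E'
import numpy as np
from cell import ctrl
def back(c,uv,z):
    m=ctrl.camera_model(c);K,R,t=m["K"],m["R"],m["t"]
    d=R.T@np.linalg.inv(K)@np.array([uv[0],uv[1],1.]);o=-R.T@t
    return o+d*(z-o[2])/d[2]
def proj(c,X):
    m=ctrl.camera_model(c);p=m["K"]@(m["R"]@np.array(X)+m["t"]);return p[:2]/p[2]
E
python3 - <<'E'
from h import *
from scipy.spatial.transform import Rotation as Ro
z=lambda u,v:((u+.5)/4-.5+180,(v+.5)/4-.5+90)
P={n:back("top",z(*p),.075) for n,p in dict(lf=(69,408),ln=(69,473),rf=(707,394),rn=(708,456),bluef=(132,406),bluen=(132,471),n1=(336,436),n2=(415,434)).items()}
for n in P: print(n,P[n].round(4))
L=(P['lf']+P['ln'])/2;Rr=(P['rf']+P['rn'])/2
y=(L-Rr)/np.linalg.norm(L-Rr);c=(L+Rr)/2
print("len",np.linalg.norm(L-Rr),"c",c,"yaw",np.degrees(np.arctan2(-y[0],y[1])),"y",y)
for n in P: print(n,round(float((P[n]-c)@y),4))
for yy in (.2,.18,.1,0,-.2): 
  w=c+y*yy; print(yy,w.round(4),proj("scene",w).round(1))
s=ctrl.observe();print(Ro.from_rotvec(s["orientation"]).as_matrix().round(3))
E
```

```text
lf [0.5348 0.1794 0.075 ]
ln [0.4939 0.1801 0.075 ]
rf [ 0.532  -0.2201  0.075 ]
rn [ 0.4931 -0.2191  0.075 ]
bluef [0.5349 0.1399 0.075 ]
bluen [0.494  0.1407 0.075 ]
n1 [0.5123 0.0127 0.075 ]
n2 [ 0.5122 -0.0367  0.075 ]
len 0.39935037290560166 c [ 0.51344344 -0.01994497  0.075     ] yaw -0.2551138840586442 y [0.00445256 0.99999009 0.        ]
lf 0.1994
ln 0.1999
rf -0.2001
rn -0.1993
bluef 0.1599
bluen 0.1606
n1 0.0326
n2 -0.0168
0.2 [0.5143 0.1801 0.075 ] [330.1 177.9]
0.18 [0.5142 0.1601 0.075 ] [325.1 182.1]
0.1 [0.5139 0.0801 0.075 ] [304.3 199.6]
0 [ 0.5134 -0.0199  0.075 ] [276.7 222.9]
-0.2 [ 0.5126 -0.2199  0.075 ] [215.7 274.2]
[[-0.     0.921  0.389]
 [ 0.     0.389 -0.921]
 [-1.     0.    -0.   ]]
```

Fence centre is at world (0.5134, -0.0199) with yaw about -0.25°. The visual guess for the notch is y_f ≈ -17 to +33 mm, still to be confirmed by feel. First I turn the tool so its y axis lies along the fence, and shut the fingers.

```bash
python3 -m pendant '0 0 0 -9.6 0 0 255; 0 0 0 -9.6 0 0 255; 0 0 0 -9.6 0 0 255; 0 0 0 -9.6 0 0 255; 0 0 0 -9.6 0 0 255; 0 0 0 -9.6 0 0 255; 0 0 0 -9.6 0 0 255; 0 0 0 0 0 0 255' 30
python3 - <<'E'
from h import *
from scipy.spatial.transform import Rotation as Ro
s=ctrl.observe();print(s["position"],s["q"].round(2),s["grip_width"],s["force"]);print(Ro.from_rotvec(s["orientation"]).as_matrix().round(3))
E
```

```text
time: 1.5
position: [0.253, -0.5988, 0.2315]
orientation: [-0.031, 1.571, 0.03]
force: [-0.3, -0.5, -0.6]
grip_width: 0.0
[ 0.25299647 -0.59878013  0.23147353] [-1.35  0.24  1.56 -0.    1.34 -1.38] 0.0004449062250874218 [-0.32455789 -0.54873649 -0.59728278]
[[ 0.    -0.039  0.999]
 [-0.     0.999  0.039]
 [-1.    -0.     0.   ]]
```

```bash
python3 -m pendant '0 58 20 2.5 0 0 255; 0 58 20 0 0 0 255; 0 58 20 0 0 0 255; 0 58 20 0 0 0 255; 0 58 20 0 0 0 255; 0 58 20 0 0 0 255; 0 58 20 0 0 0 255; 0 58 20 0 0 0 255'
python3 - <<'E'
from h import *
s=ctrl.observe();print(s["position"],s["q"].round(2));from scipy.spatial.transform import Rotation as Ro;print(Ro.from_rotvec(s["orientation"]).as_matrix().round(3))
E
```

```text
time: 2.5
position: [0.4213, -0.1304, 0.2319]
orientation: [0.03, 1.566, -0.035]
force: [0.3, 0.2, -0.4]
grip_width: 0.003
[ 0.42129247 -0.13043066  0.23186417] [-0.56 -0.28  2.07 -0.    1.34 -0.52]
[[ 0.005  0.041  0.999]
 [-0.003  0.999 -0.041]
 [-1.    -0.003  0.005]]
```

```bash
python3 -m pendant '0 50 16 0 0 0 255; 0 50 16 0 0 0 255; 0 50 16 0 0 0 255; 0 50 16 0 0 0 255; 0 45 14 0 0 0 255; 0 35 10 0 0 0 255; 0 0 0 0 0 0 255; 0 0 0 0 0 0 255'
python3 - <<'E'
from h import *
s=ctrl.observe();print(s["position"],s["q"].round(2));from scipy.spatial.transform import Rotation as Ro;print(Ro.from_rotvec(s["orientation"]).as_matrix().round(3))
E
```

```text
time: 3.5
position: [0.5253, 0.1584, 0.2336]
orientation: [0.041, 1.559, -0.049]
force: [-0.1, -1.1, -0.7]
grip_width: 0.002
[0.52528307 0.15839249 0.23362739] [ 0.09  0.    1.82 -0.01  1.31  0.15]
[[ 0.011  0.058  0.998]
 [-0.005  0.998 -0.057]
 [-1.    -0.005  0.011]]
```

```bash
python3 -m pendant '0 0 -11 -3 0.6 0.3 255; 0 0 0 0 0 0 255; 40 0 0 0 0 0 255; 40 0 0 0 0 0 255; 30 0 0 0 0 0 255; 10 0 0 0 0 0 255; 0 0 0 0 0 0 255; 0 0 0 0 0 0 255'
python3 - <<'E'
from h import *
import cv2
s=ctrl.observe();print(s["position"],s["q"].round(2));from scipy.spatial.transform import Rotation as Ro;print(Ro.from_rotvec(s["orientation"]).as_matrix().round(3))
a=ctrl.capture("wrist");b=ctrl.capture("top")
cv2.imwrite("pics/w1.png",a[:,:,::-1])
cv2.imwrite("pics/t1.png",cv2.resize(b[90:230,180:380,::-1],None,fx=4,fy=4,interpolation=cv2.INTER_CUBIC))
E
```

```text
time: 4.5
position: [0.5182, 0.1531, 0.1148]
orientation: [0.017, 1.56, -0.018]
force: [-0.3, 0.5, -0.0]
grip_width: -0.003
[0.51822629 0.15314207 0.11481343] [ 0.08  0.12  1.93 -0.    1.08  0.1 ]
[[ 0.011  0.022  1.   ]
 [-0.     1.    -0.022]
 [-1.     0.     0.011]]
```

View pics/w1.png

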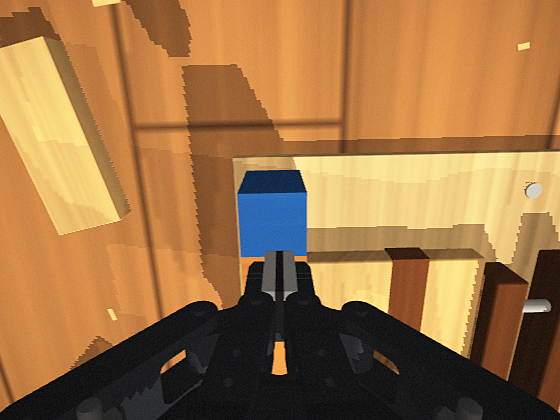

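View pics/t1.png

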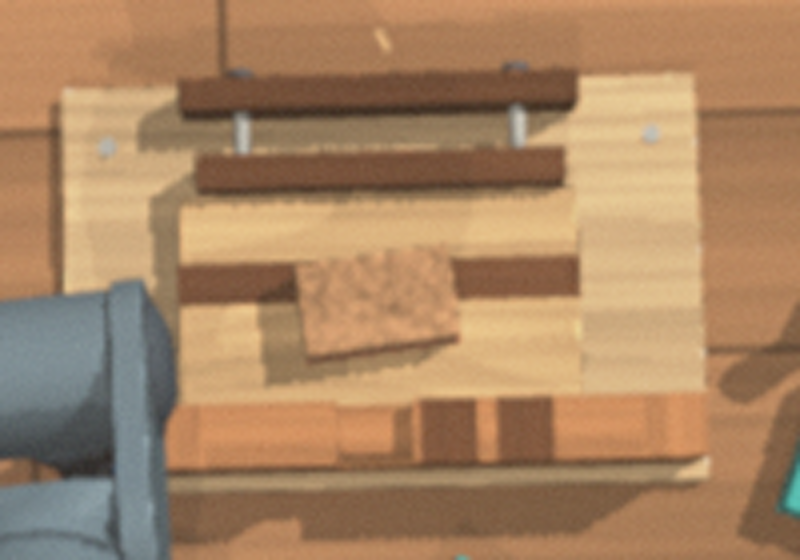

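The wrist view shows the shut fingers (cols ~262–298) over the blue end (240–306, rows 170–256). I'll centre them and come down gently.

```bash
python3 -m pendant '0 9 -4 -1 0.6 0 255; 0 0 0 0 0 0 255; 15 0 0 0 0 0 255; 12 0 0 0 0 0 255; 3 0 0 0 0 0 255; 0 0 0 0 0 0 255; 0 0 0 0 0 0 255'; python3 -m pendant '2 0 0 0 0 0 255;2 0 0 0 0 0 255'
```

```text
time: 5.48
position: [0.5145, 0.1633, 0.0834]
orientation: [0.002, 1.57, -0.002]
force: [0.4, -0.0, 0.0]
grip_width: 0.003
time: 5.72
position: [0.5151, 0.1633, 0.0799]
orientation: [0.003, 1.568, -0.002]
force: [-1.2, -0.2, -0.5]
grip_width: -0.001
```

```bash
python3 -m pendant '2 0 0 0 0 0 255;2 0 0 0 0 0 255'; python3 -m pendant '1 0 0 0 0 0 255'; python3 -m pendant '1 0 0 0 0 0 255';python3 -m pendant '1 0 0 0 0 0 255'
```

```text
time: 5.98
position: [0.5153, 0.1633, 0.0759]
orientation: [0.003, 1.568, -0.002]
force: [0.5, 0.4, 0.8]
grip_width: 0.001
time: 6.1
position: [0.5152, 0.1633, 0.075]
orientation: [0.003, 1.568, -0.002]
force: [-3.4, -1.0, 7.1]
grip_width: -0.003
time: 6.22
position: [0.5152, 0.1633, 0.075]
orientation: [0.002, 1.569, -0.002]
force: [-5.3, -0.3, 11.5]
grip_width: 0.003
time: 6.35
position: [0.5153, 0.1633, 0.075]
orientation: [0.002, 1.57, -0.002]
force: [-3.8, -1.5, 8.6]
grip_width: 0.003
```

Contact on the blue end at z = 0.0750, about 9 N. Next I slide along the edge.

```bash
python3 -m pendant '0.8 -5 0 0 0 0 255;0.8 -5 0 0 0 0 255;0.8 -5 0 0 0 0 255;0.8 -5 0 0 0 0 255'; python3 -m pendant '0.8 -6 0 0 0 0 255;0.8 -6 0 0 0 0 255;0.8 -6 0 0 0 0 255;0.8 -6 0 0 0 0 255'
```

```text
time: 6.85
position: [0.518, 0.1448, 0.0751]
orientation: [0.006, 1.563, 0.001]
force: [-1.0, 3.5, 6.3]
grip_width: 0.003
time: 7.35
position: [0.5212, 0.1218, 0.0751]
orientation: [0.012, 1.556, 0.004]
force: [-1.2, 4.5, 5.9]
grip_width: -0.001
```

```bash
python3 -m pendant '0.8 -5 -2 0 0.4 0 255;0.8 -5 -2 0 0.4 0 255;0.8 -5 -2 -0.2 0.3 0 255;0.8 -5 -2 -0.2 0.3 0 255'; python3 -m pendant '0.8 -5 -1.5 -0.2 0.2 0 255;0.8 -5 -1.5 0 0.2 0 255;0.8 -5 -1 0 0.2 0 255;0.8 -5 -1 0 0.2 0 255'
```

```text
time: 7.85
position: [0.5173, 0.102, 0.0751]
orientation: [0.01, 1.571, 0.012]
force: [0.4, 4.0, 5.0]
grip_width: -0.003
time: 8.35
position: [0.516, 0.0828, 0.0751]
orientation: [0.012, 1.576, 0.017]
force: [0.6, 4.2, 6.0]
grip_width: 0.003
```

```bash
python3 -m pendant '0.8 -5 -1 0 0 0 255;0.8 -5 -1 0 0 0 255;0.8 -5 -1 0 0 0 255;0.8 -5 -1 0 0 0 255'; python3 -m pendant '0.8 -5 -1 0 0.1 0 255;0.8 -5 -1 0 0.1 0 255;0.8 -5 -1 0 0.1 0 255;0.8 -5 -1 0 0.1 0 255'; python3 -c "
from h import *
from scipy.spatial.transform import Rotation as Ro
print(Ro.from_rotvec(ctrl.observe()['orientation']).as_matrix().round(3))"
```

```text
time: 8.85
position: [0.5155, 0.0638, 0.0751]
orientation: [0.018, 1.568, 0.02]
force: [0.4, 4.8, 6.7]
grip_width: -0.002
time: 9.35
position: [0.515, 0.0451, 0.0752]
orientation: [0.024, 1.567, 0.023]
force: [0.3, 5.7, 7.1]
grip_width: 0.002
[[ 0.003  0.001  1.   ]
 [ 0.03   1.    -0.001]
 [-1.     0.03   0.003]]
```

```bash
python3 -m pendant '0.8 -5 -0.8 0 0.1 -0.5 255;0.8 -5 -0.8 0 0.1 -0.5 255;0.8 -5 -0.8 0 0.1 -0.5 255;0.8 -5 -0.8 0 0.1 -0.5 255'; python3 -m pendant '0.8 -4 -0.8 0 0.1 -0.4 255;0.8 -4 -0.8 0 0.1 -0.4 255;0.8 -4 -0.8 0 0.1 -0.3 255;0.8 -4 -0.8 0 0.1 -0.3 255'; python3 -c "
from h import *
from scipy.spatial.transform import Rotation as Ro
print(Ro.from_rotvec(ctrl.observe()['orientation']).as_matrix().round(3))"
```

```text
time: 9.85
position: [0.5148, 0.0261, 0.075]
orientation: [0.002, 1.568, -0.003]
force: [-0.4, 4.8, 7.5]
grip_width: 0.0
time: 10.35
position: [0.5143, 0.011, 0.0751]
orientation: [-0.013, 1.568, -0.02]
force: [0.9, 4.4, 6.9]
grip_width: -0.001
[[ 0.002  0.005  1.   ]
 [-0.021  1.    -0.005]
 [-1.    -0.021  0.003]]
```

Orientation is nearly vertical again. I continue with small steps toward the suspected notch.

```bash
python3 -m pendant '0.8 -3 -0.6 0 0.1 0.6 255;0.8 -3 -0.6 0 0.1 0.6 255'; python3 -m pendant '0.8 -3 -0.6 0 0.1 0 255;0.8 -3 -0.6 0 0.1 0 255'; python3 -m pendant '0.8 -3 -0.5 0 0.1 0 255;0.8 -3 -0.5 0 0.1 0 255'
```

```text
time: 10.6
position: [0.5142, 0.0056, 0.0749]
orientation: [0.006, 1.569, -0.002]
force: [1.2, 5.2, 6.0]
grip_width: -0.005
time: 10.85
position: [0.5127, -0.0011, 0.0731]
orientation: [0.006, 1.573, -0.002]
force: [-0.1, -0.6, -0.9]
grip_width: 0.001
time: 11.1
position: [0.5105, -0.0078, 0.0703]
orientation: [0.006, 1.579, -0.003]
force: [-0.3, 0.4, -0.2]
grip_width: -0.002
```

The force fell to zero and the tip dropped to 70.3 mm, so the notch starts at y ≈ +13 mm (world), which matches the picture. I centre and go down to the bar at 62.5 mm.

```bash
python3 -m pendant '0 -3.5 3 0 -0.4 0 255;2 0 0 0 0 0 255;2 0 0 0 0 0 255;1.5 0 0 0 0 0 255'; python3 -m pendant '1 0 0 0 0 0 255;1 0 0 0 0 0 255'; python3 -m pendant '1 0 0 0 0 0 255;1 0 0 0 0 0 255'
```

```text
time: 11.6
position: [0.5134, -0.0118, 0.0641]
orientation: [0.006, 1.572, -0.003]
force: [0.1, -0.6, 0.3]
grip_width: -0.003
time: 11.85
position: [0.5134, -0.0117, 0.0622]
orientation: [0.006, 1.573, -0.003]
force: [-2.8, 0.5, 4.3]
grip_width: -0.004
time: 12.1
position: [0.5134, -0.0117, 0.0607]
orientation: [0.005, 1.573, -0.003]
force: [-2.3, -0.1, 4.8]
grip_width: 0.003
```

Bar contact came at about 62.4 mm, and it is moving at about 5 N. I press on to the end stop (~54.5 mm).

```bash
python3 -m pendant '1.5 0 0 0 0 0 255;1.5 0 0 0 0 0 255;1.5 0 0 0 0 0 255;1.5 0 0 0 0 0 255'; python3 -m pendant '1.5 0 0 0 0 0 255;1.5 0 0 0 0 0 255';  python3 -m pendant '1.5 0 0 0 0 0 255;1.5 0 0 0 0 0 255'
```

```text
time: 12.6
position: [0.5134, -0.0117, 0.0546]
orientation: [0.005, 1.573, -0.003]
force: [-3.7, 0.1, 4.4]
grip_width: 0.002
time: 12.85
position: [0.5136, -0.0117, 0.0544]
orientation: [0.005, 1.576, -0.002]
force: [-9.4, 0.4, 20.7]
grip_width: -0.002
time: 13.1
position: [0.5135, -0.0117, 0.0544]
orientation: [0.004, 1.579, -0.001]
force: [-8.5, 0.6, 18.2]
grip_width: 0.002
```

The bar is on its end stop: z = 54.4 mm at about 20 N, and no further movement. I lift straight up and move clear toward the robot's side.

```bash
python3 -m pendant '-5 0 0 0 0 0 255;-15 0 0 0 0 0 255;-25 0 0 0 0 0 255;-40 0 0 0 0 0 255;-40 0 0 0 0 0 255;-40 0 0 0 0 0 255;0 0 0 0 0 0 255'; python3 -m pendant '0 -50 -10 0 0 0 255;0 -55 -10 0 0 0 255;0 -55 -10 0 0 0 255;0 -55 -10 0 0 0 255;0 -55 -10 0 0 0 255;0 -30 0 0 0 0 255;0 0 0 0 0 0 255;0 0 0 0 0 0 255'
python3 - <<'E'
from h import *
import cv2
a=ctrl.capture("scene");b=ctrl.capture("top")
cv2.imwrite("pics/s2.png",a[:,:,::-1])
cv2.imwrite("pics/t2.png",cv2.resize(b[90:230,180:380,::-1],None,fx=4,fy=4,interpolation=cv2.INTER_CUBIC))
for c in("top","scene"): print([(np.round(d["box"],1),d["conf"]) for d in ctrl.look_for(c,"jaw")])
E
```

```text
time: 13.98
position: [0.5155, -0.012, 0.2264]
orientation: [0.005, 1.574, -0.002]
force: [0.1, 0.5, 0.2]
grip_width: 0.005
time: 14.98
position: [0.4603, -0.3176, 0.2189]
orientation: [0.008, 1.579, 0.005]
force: [0.3, 0.6, -0.5]
grip_width: -0.0
[(array([226.3, 120.3, 321. , 135.3]), 0.61)]
[(array([295.5, 245.6, 372.1, 322.7]), 0.64), (array([298.3, 193.7, 313.4, 217.2]), 0.54), (array([209. , 175.9, 400.4, 359.3]), 0.23)]
```

View pics/s2.png

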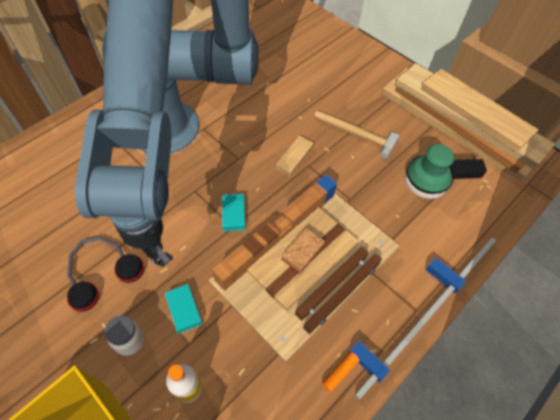

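View pics/t2.png

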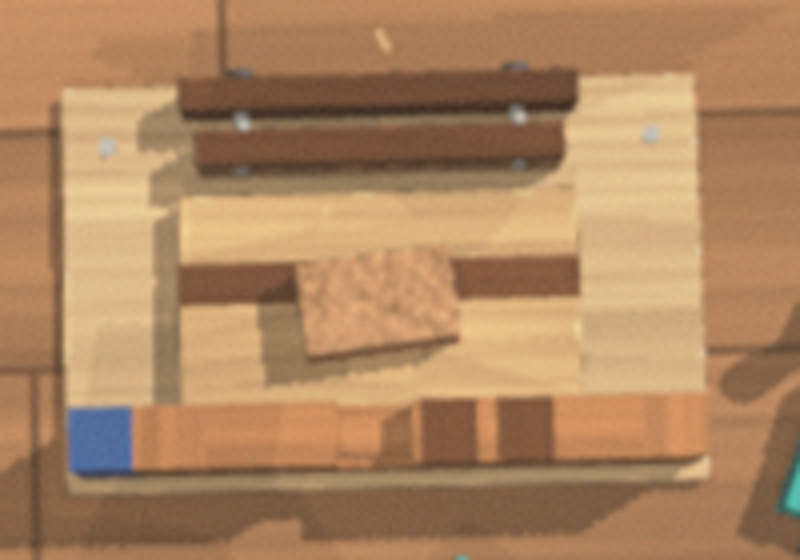

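The zoomed top view shows the jaw moved back from rows ~150–190 to ~125–168. That is about 25 px, or roughly 16 mm. The board (180–578, 190–400) and block (298–458, 250–360) are exactly where they were, and the arm is clear.

```bash
python3 -c "
from cell import ctrl
print(ctrl.observe()['force'],ctrl.observe()['joint_vel'].round(3)); print(ctrl.sign_off())"
```

```text
[ 1.10908602  0.32995289 -0.24235135] [-0.001 -0.002 -0.006 -0.001  0.    -0.   ]
the job is handed in; nothing more can be done
None
```

The clamp is released and the job is handed in, at about 15 s of the 64 s allowed.

- **Feeling for the notch:** I set the shut fingertips on the blue end (contact at z = 75.0 mm, about 9 N) and slid them along the top edge at about 6 N. They dropped into the notch near world y ≈ 0, where the first top picture had suggested it.
- **Pressing the bar:** The fingertip met the bar at about 62.4 mm. I pressed it down at about 5 N until it stopped at 54.4 mm, where the force rose to about 20 N with no more movement. That matches the full 8 mm travel.
- **Moving clear:** I lifted straight out and moved well away. The last force reading was about zero (1.1 N at most).

The final pictures show the jaw about 16 mm back from the board by my reading of the pixels. The board, the sanding block and the rest look unmoved. None of my checks failed or disagreed. While sliding, the tip drifted up to 7 mm across the edge and tilted by up to about 1.7°. I corrected both, and the fingertip stayed in contact with the edge in every reading up to the notch.

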